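Lay the large egg board flat at the market stall

TASK

Two sloping wooden egg boards stand on the counter, each held up by a ratchet at its side. Lay the larger (wider) one flat on its stand: it cannot be pushed down, so raise it by its grab rail through the remaining notches and past the top, where the pawl is thrown clear, then lower it all the way down in your grip, without letting it drop, and let go. Leave the smaller board propped as it is.

Things in the scene. Friction and masses are not known exactly. Their poses are not given: they have to be found in the camera images.
- large_board (a joint): Tilt of the large plywood board (220 mm wide, 180 mm deep, 10 mm thick, about 0.5 kg, rows of round egg dimples) in rad: 0 = flat on its stand, grows as its near edge rises; stop at 1.1. Pawl notches hold it at about 0.12, 0.30, 0.48, 0.66; above 0.85 the pawl is thrown clear for good and the board comes down freely, heavy enough to drop if let go. Under 5 N at the rail lifts it.
- large_rail (a point): Middle of the large board's grab rail: a level round wooden bar 14 mm thick, 112 mm free length between two arms, parallel to the hinge, 47 mm clear of the board's near edge (the side towards the robot), 235 mm from the hinge line. Its centre is 70 mm above the table when flat, 0.07 + 0.235 sin(tilt) m when raised. It can turn in a light pinch (about 15 N), so the gripper may stay pointing down.
- large_hinge (a point): Middle of the large board's hinge line, fixed, 70 mm above the table, at the board's far edge. Its y axis runs along the hinge (and the rail), its x axis points level from the rail towards the hinge; the rail swings about it in an upright plane, rising and coming nearer to it: rail = hinge - 0.235 cos(tilt) along x, + 0.235 sin(tilt) up. The ratchet is on its +y side.
- small_rail (a point): Middle of the same kind of grab rail on the small board (140 mm wide, 150 mm deep, rail 205 mm from its hinge), on a stand of its own, propped on a notch too. Not to be touched.

How it is judged:
On the way:
1. the large board is raised past its top notch (value of joint large_board above 0.75 rad), for 0.05 s.
At the end, for the whole second after the job is handed in: The large board lies flat on its stand, at rest (tilt under 0.05 rad, about 12 mm at the rail); the small board is still propped (its rail more than 100 mm above the table) (value of joint large_board below 0.05 rad and velocity of joint large_board between -0.05 and 0.05 rad/s and height (world z) of small_rail above 0.1 m); the robot touches nothing.
It fails at once if the large board drops: it falls faster than 1.7 rad/s (0.4 m/s at the rail) while still 20 to 70 mm up (value of joint large_board between 0.08 and 0.3 rad and velocity of joint large_board below -1.7 rad/s).
It fails at once if the small board's rail is moved more than 40 mm (distance of small_rail from where it was at the start of the episode above 0.03 m).
It also fails if it takes over 40 s, if anything falls off the work surface, if the arm or the gripper's body presses on something with over 40 N, if the wrist force passes 120 N, or if a joint passes its speed limit or range.

ROBOT

A 6-joint arm with a two-finger parallel gripper is mounted at the origin on the work surface. World frame = base frame: x ahead of the robot, y to its left, z up, the work surface at z = 0. Lengths are in m, angles in rad, forces in N, time in s.
With the tool pointing down it reaches from about 0.35 to 1 m from the base axis. Payload 7.1 kg.
Tool frame: the origin (TCP) lies between the finger pads; the fingertips stand 22 mm ahead of it and the grasp point (between the pads) lies 3 mm ahead of it; x points along the fingers, y is the direction in which the jaws open and shut, and the axes are right-handed (so a half turn about x gives the same grasp; the last joint's range is limited). The gripper opens to 85 mm and grips with 20 to 120 N. Pads are 22 mm wide; open, the fingers measure 114 mm over their backs; the gripper's body (76 mm by 85 mm) begins 54 mm behind the grasp point. The pads swing forward as they close: fully open they stand 13 mm farther back than shut.
Start: joints at [-1.151, 0.423, 1.63, -0, 1.089, -0.019], TCP at [0.266, -0.566, 0.253] pointing down, gripper open.
Joint ranges: [-3, 3], [-0.9, 2.11], [0.09, 2.58], [-1.31, 4.45], [0.11, 2.69], [-2.54, 2.54]. Speed limits (rad/s): [2.39, 2.39, 3.01, 3.14, 3.14, 3.14].

INTERFACE

Orientations are given as a rotation vector (axis times angle).
In Python, from rig import manip gives the robot as it stands. The module is installed in compiled form; this text tells all that it offers. Calls block until the motion is done:
- manip.move_to(position, orientation): joint-space move of the TCP to a pose.
- manip.servo_line(position, orientation=None, rate=0.15): straight line of the TCP; orientation=None keeps the orientation; rate is the mean speed in m/s.
- manip.set_joints(angles): joint-space move.
- manip.command_gripper(opening, f_grip=None): finger opening in m; f_grip is the grip in N (None keeps the last); returns when the fingers have stopped.
- manip.hold(seconds).
- manip.solve_ik(position, orientation): joint angles nearest the present ones, or None.
- manip.camera(name): name is "side" or "top"; returns a dict with "image" (400x640x3 uint8, red, green, blue), "fx", "fy", "cx", "cy" (pixels), "k1" (the pictures are not rectified: a ray, as slopes to the right and down, at radius r is drawn at 1 + k1 r^2 times it, then the intrinsics apply), "cam_to_world" (4x4, takes a point from camera to world coordinates). Camera axes: x right, y down, z forward; pixel columns grow to the right and rows downward; lengths in m; the calibration is good to about 2 mm. A picture is of the moment at which its call begins. There is no depth.
A pose or a line that the arm cannot do raises manip.IKError and nothing moves.
- manip.sign_off(): hands the job in, once; it reports no verdict.
Readings, each from a call of its own:
- manip.get_time(): time.
- manip.get_joint_positions(): joint angles.
- manip.get_joint_vel(): joint speeds.
- manip.get_tau(): joint torques, N m.
- manip.get_position(): TCP position.
- manip.get_ee_rot(): TCP orientation.
- manip.get_contact_force(): force on the tool from outside, world axes, zero at the start.
- manip.get_torque(): the same for the moment, N m.
- manip.get_width(): finger opening in m.
Only numpy, scipy, OpenCV 4.12 (cv2) and the standard library are available. Lean on these libraries where they do the work, as an engineer would, in place of code of your own. Each camera call takes 0.05 s, during which the arm holds its last target.

## Working session

There is one attempt and no reset: what is moved stays moved. The work goes in short steps, each a Python script; the robot and the scene stay as the last script left them, time stands still between calls to the robot, and variables do not carry over. Pictures are saved under pics/ and viewed, and the job is handed in when it is done.

```bash
mkdir -p pics; python3 - <<'E'
from rig import manip
import cv2,numpy as np,pickle
d={}
for n in("side","top"):
    c=manip.camera(n);d[n]=c
    cv2.imwrite(f"pics/{n}0.png",c["image"][:,:,::-1])
    print(n,c["fx"],c["fy"],c["cx"],c["cy"],c["k1"]);print(np.round(c["cam_to_world"],3))
pickle.dump(d,open("cams.pkl","wb"))
print(manip.get_ee_rot(),manip.get_time(),manip.get_width())
E
```

```text
side 365.7929982884405 365.7929982884405 326.85860713857755 196.71218671214882 -0.0779716369208841
[[-0.921 -0.248  0.301  0.349]
 [-0.39   0.597 -0.701  0.537]
 [-0.006 -0.763 -0.646  0.591]
 [ 0.     0.     0.     1.   ]]
top 462.3174995323704 462.3174995323704 313.55546752567665 196.11661636465064 -0.04619120419158163
[[ 0.028 -0.986  0.163  0.391]
 [-1.    -0.03  -0.005 -0.023]
 [ 0.01  -0.162 -0.987  1.217]
 [ 0.     0.     0.     1.   ]]
[ 1.97870195  0.44273046 -1.97929114] 0.1 0.0852536188882549
```

View pics/side0.png

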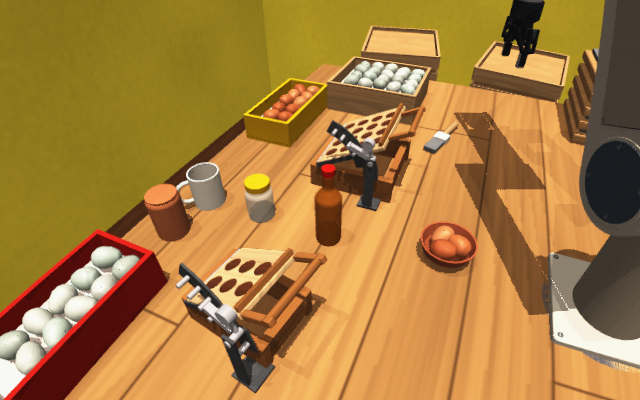

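View pics/top0.png

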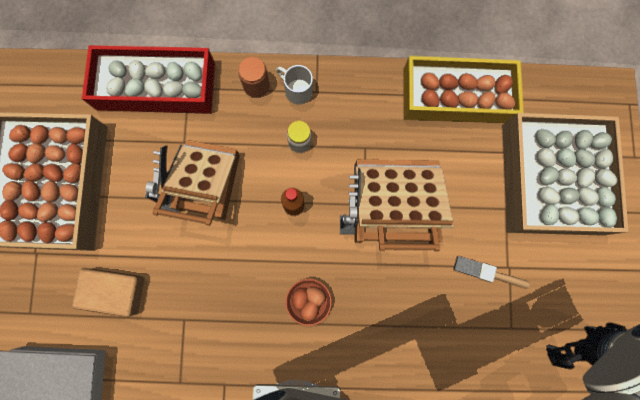

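The large board is at about (400,205) in the top view and (365,140) in the side view. The small one is at (200,180) and (250,300). I'll zoom in on the large rail.

```bash
python3 - <<'E'
import cv2
a=cv2.imread("pics/top0.png")[145:265,330:470];cv2.imwrite("pics/topz.png",cv2.resize(a,None,fx=5,fy=5,interpolation=cv2.INTER_CUBIC))
a=cv2.imread("pics/side0.png")[90:220,300:440];cv2.imwrite("pics/sidez.png",cv2.resize(a,None,fx=4.5,fy=4.5,interpolation=cv2.INTER_CUBIC))
E
```

```text
(no output)
```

View pics/topz.png

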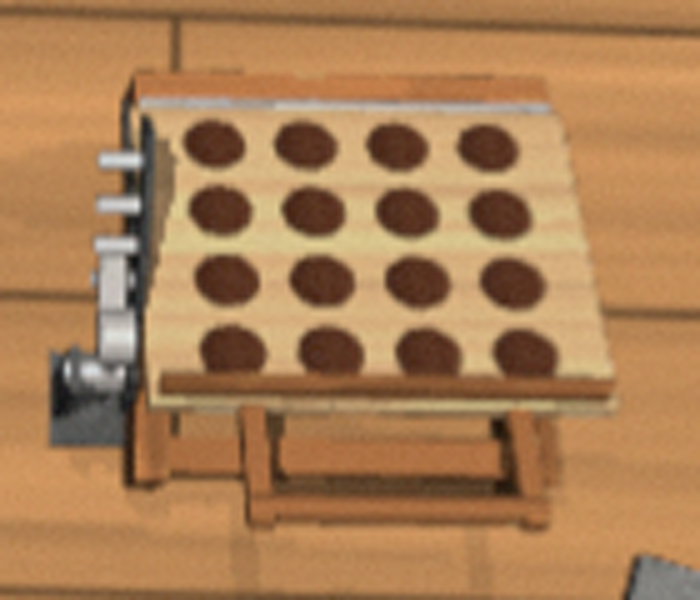

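View pics/sidez.png

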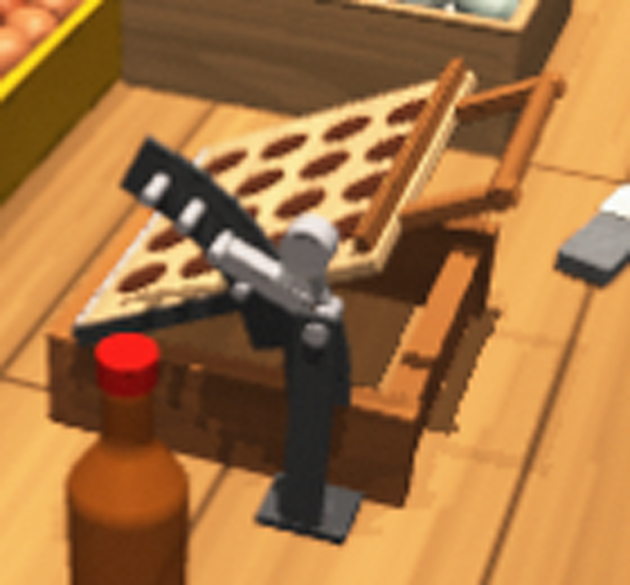

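```bash
cat > h.py <<'E'
import numpy as np,pickle,cv2
from scipy.optimize import least_squares
def proj(c,P):
    T=np.linalg.inv(c["cam_to_world"]);p=(np.atleast_2d(P)@T[:3,:3].T)+T[:3,3]
    s=p[:,:2]/p[:,2:];r2=(s**2).sum(1,keepdims=True);s=s*(1+c["k1"]*r2)
    return s*[c["fx"],c["fy"]]+[c["cx"],c["cy"]]
def tri(cs,uvs):
    f=lambda P:np.concatenate([(proj(c,P)[0]-u) for c,u in zip(cs,uvs)])
    r=least_squares(f,[.6,-.1,.1]);return r.x,np.abs(r.fun).max()
def onplane(c,uv,z):
    return np.r_[least_squares(lambda p:proj(c,[p[0],p[1],z])[0]-uv,[.6,-.1]).x,z]
E
python3 - <<'E'
from h import *
d=pickle.load(open("cams.pkl","rb"));t,s=d["top"],d["side"]
zt=lambda x,y:np.array([330+(x+.5)/5-.5,145+(y+.5)/5-.5])
zs=lambda x,y:np.array([300+(x+.5)/4.5-.5,90+(y+.5)/4.5-.5])
for a,b in(((262,507),(507,192)),((536,510),(553,84))):
    print(tri([t,s],[zt(*a),zs(*b)]))
for a,b in(((148,385-0),(0,0)),):pass
A=tri([t,s],[zt(262,507),zs(507,192)])[0];B=tri([t,s],[zt(536,510),zs(553,84)])[0]
m=(A+B)/2;v=A-B;yaw=np.arctan2(-v[0],v[1]);z=m[2];tilt=np.arcsin((z-.07)/.235)
print("mid",m,"yaw",yaw,"len",np.linalg.norm(v),"tilt",tilt)
ha=onplane(t,zt(140,103),.075);hb=onplane(t,zt(548,108),.075);w=ha-hb
print("hinge",ha,hb,(ha+hb)/2,"yaw",np.arctan2(-w[0],w[1]),np.linalg.norm(w))
print("pred hinge",m[:2]+.235*np.cos(tilt)*np.array([np.cos(yaw),np.sin(yaw)]))
E
```

```text
(array([ 0.45274975, -0.18545508,  0.17927965]), np.float64(0.3660525835912267))
(array([ 0.45482019, -0.30892564,  0.18022863]), np.float64(0.323164203526062))
mid [ 0.45378497 -0.24719036  0.17975414] yaw 0.016767125921415563 len 0.12349156099829357 tilt 0.48593902133325245
hinge [ 0.66220444 -0.13869138  0.075     ] [ 0.66625729 -0.34701093  0.075     ] [ 0.66423086 -0.24285115  0.075     ] yaw 0.01945252586014346 0.20835896964800493
pred hinge [ 0.66155141 -0.24370639]
```

```bash
cat >> h.py <<'E'
from scipy.spatial.transform import Rotation as R
H=np.array([.6625,-.2435,.07]);YAW=.018
def pose(t,L,back=0.,sg=1,H=H):
    xh=np.array([np.cos(YAW),np.sin(YAW),0]);z=np.array([0,0,1.])
    rail=H-.235*np.cos(t)*xh+.235*np.sin(t)*z
    a=np.sin(L)*xh-np.cos(L)*z;y=sg*(np.cos(L)*xh+np.sin(L)*z)
    return rail-(.003+back)*a,R.from_matrix(np.c_[a,y,np.cross(a,y)]).as_rotvec()
E
python3 - <<'E'
from h import *
from rig import manip
for sg in(1,-1):
  for k in(1.,.5):
    for t,b in((.48,.13),(.48,0),(.7,0),(.95,0),(.5,0),(0,0),(0,.12)):
        q=manip.solve_ik(*pose(t,k*t,b,sg));print(sg,k,t,b,None if q is None else np.round(q,2))
E
```

```text
1 1.0 0.48 0.13 [-0.79  0.    2.15  0.53  0.72 -1.17]
1 1.0 0.48 0 [-0.69  0.29  2.16  0.8   0.43 -1.39]
1 1.0 0.7 0 [-0.72  0.25  2.19  1.28  0.47 -1.86]
1 1.0 0.95 0 [-0.73  0.27  2.21  1.77  0.6  -2.31]
1 1.0 0.5 0 [-0.69  0.28  2.17  0.84  0.43 -1.44]
1 1.0 0 0 [-0.55  0.53  2.01 -0.    0.59 -0.57]
1 1.0 0 0.12 [-0.55  0.32  1.96 -0.    0.86 -0.57]
1 0.5 0.48 0.13 [-0.64  0.07  1.98  0.19  0.9  -0.76]
1 0.5 0.48 0 [-0.6   0.31  2.05  0.24  0.61 -0.8 ]
1 0.5 0.7 0 [-0.6   0.25  2.02  0.35  0.61 -0.88]
1 0.5 0.95 0 [-0.58  0.22  1.98  0.48  0.59 -0.96]
1 0.5 0.5 0 [-0.6   0.3   2.04  0.25  0.61 -0.81]
1 0.5 0 0 [-0.55  0.53  2.01 -0.    0.59 -0.57]
1 0.5 0 0.12 [-0.55  0.32  1.96 -0.    0.86 -0.57]
-1 1.0 0.48 0.13 [-0.79  0.    2.15  0.53  0.72  1.97]
-1 1.0 0.48 0 [-0.69  0.29  2.16  0.8   0.43  1.75]
-1 1.0 0.7 0 [-0.72  0.25  2.19  1.28  0.47  1.28]
-1 1.0 0.95 0 [-0.73  0.27  2.21  1.77  0.6   0.84]
-1 1.0 0.5 0 [-0.69  0.28  2.17  0.84  0.43  1.7 ]
-1 1.0 0 0 None
-1 1.0 0 0.12 None
-1 0.5 0.48 0.13 [-0.64  0.07  1.98  0.19  0.9   2.38]
-1 0.5 0.48 0 [-0.6   0.31  2.05  0.24  0.61  2.34]
-1 0.5 0.7 0 [-0.6   0.25  2.02  0.35  0.61  2.26]
-1 0.5 0.95 0 [-0.58  0.22  1.98  0.48  0.59  2.18]
-1 0.5 0.5 0 [-0.6   0.3   2.04  0.25  0.61  2.33]
-1 0.5 0 0 None
-1 0.5 0 0.12 None
```

```bash
python3 - <<'E'
from h import *
from rig import manip
manip.command_gripper(.045,20)
manip.move_to(*pose(.48,.24,.12))
c=manip.camera("side");cv2.imwrite("pics/pre.png",c["image"][:,:,::-1])
manip.servo_line(*pose(.48,.24,-.001),rate=.1)
print(manip.get_contact_force(),manip.get_time())
c=manip.camera("side");cv2.imwrite("pics/s1.png",cv2.resize(c["image"][60:220,290:470,::-1],None,fx=3.5,fy=3.5))
c=manip.camera("top");cv2.imwrite("pics/t1.png",cv2.resize(c["image"][145:285,330:490,::-1],None,fx=4,fy=4))
E
```

```text
[-0.74474055  0.34099968  0.50374438] 3.3333
```

View pics/s1.png

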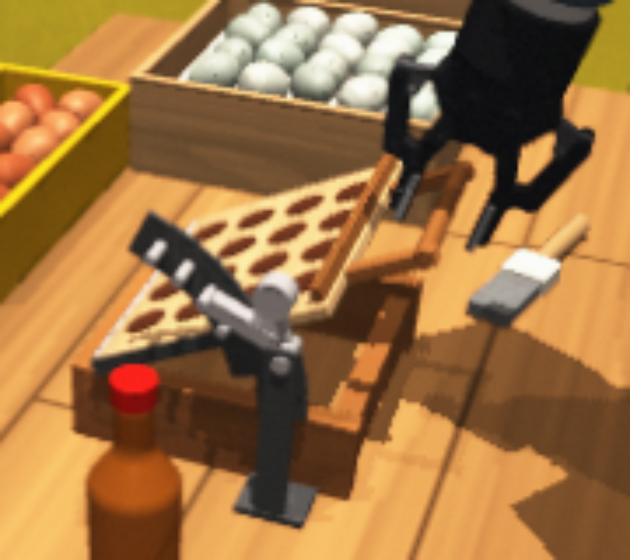

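View pics/t1.png

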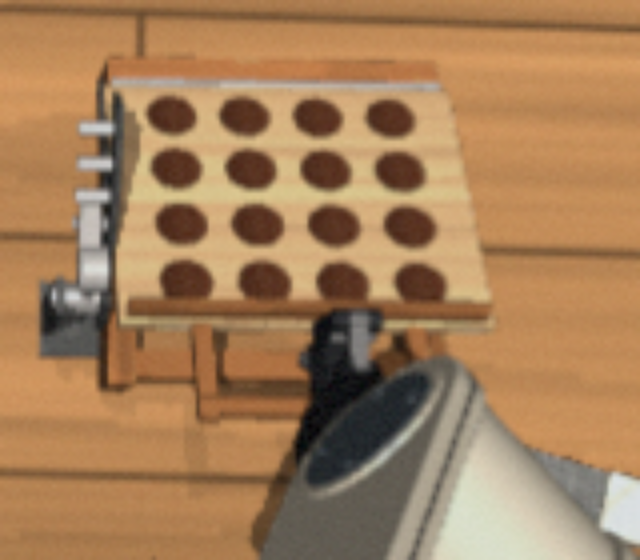

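In the side view the fingers straddle the rail, with tips at (400,215) and (480,245) and the rail at about (455,195). No contact shows. Closing now.

```bash
python3 - <<'E'
from h import *
from rig import manip
manip.command_gripper(.0,22)
print(manip.get_width(),manip.get_contact_force(),manip.get_time())
for t in(.53,.58,.64):
    manip.servo_line(*pose(t,t/2,-.001),rate=.06)
    print(t,manip.get_width(),np.round(manip.get_contact_force(),1),manip.get_time())
c=manip.camera("side");cv2.imwrite("pics/s2.png",cv2.resize(c["image"][60:220,290:470,::-1],None,fx=3.5,fy=3.5))
E
```

```text
0.013059847168053104 [0.90046244 0.48508865 0.60537237] 3.8083
0.53 0.01297213167896588 [-2.1 -2.1 -1.4] 4.15
0.58 0.012726498616680378 [-8.1 -3.9  2.4] 4.4917
0.64 0.0132406697086474 [-8.2 -2.8  4. ] 4.875
```

View pics/s2.png

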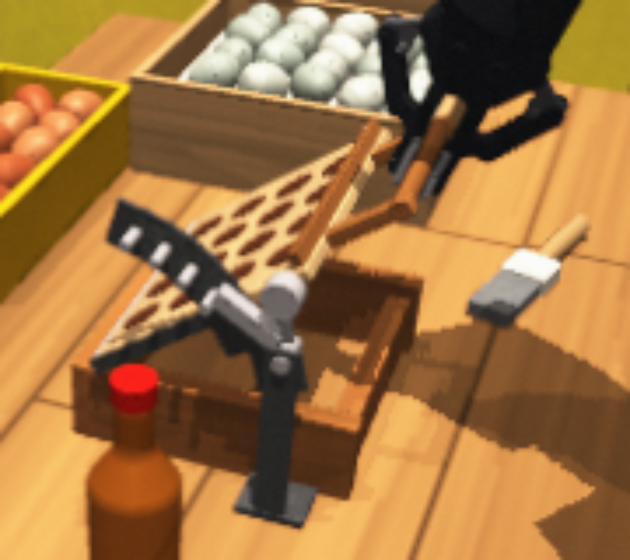

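The rail is held at 13 mm width and the board rises with it. I'll carry on past the top.

```bash
python3 - <<'E'
from h import *
from rig import manip
for t in(.72,.80,.88,.96):
    manip.servo_line(*pose(t,t/2,-.001),rate=.06)
    print(t,manip.get_width(),np.round(manip.get_contact_force(),1),manip.get_time())
c=manip.camera("side");cv2.imwrite("pics/s3.png",cv2.resize(c["image"][60:220,290:470,::-1],None,fx=3.5,fy=3.5))
E
```

```text
0.72 0.01305273638859624 [-7.  -2.8  2.3] 5.3833
0.8 0.013278746364452169 [-7.7 -1.1  4.6] 5.8417
0.88 0.013039692587189672 [-5.5  0.3  3. ] 6.3
0.96 0.01281211737864839 [-2.1  1.1 -0. ] 6.7583
```

View pics/s3.png

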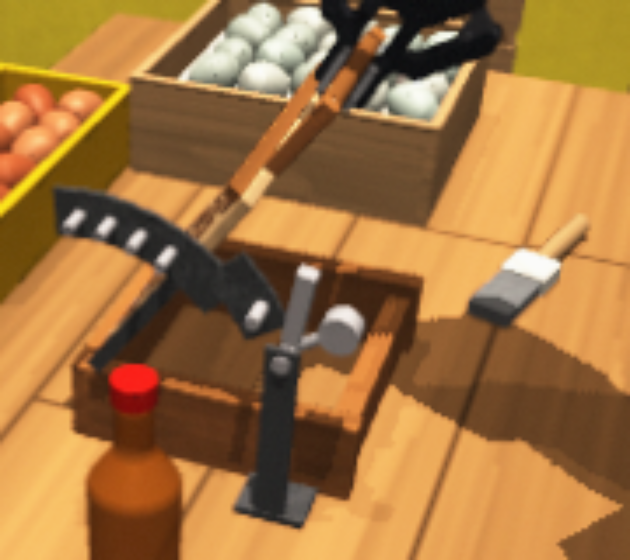

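The pawl has flipped: its weight now sits on the near side at (340,330) and its arm stands clear at (300,300). Lowering in the grip.

```bash
python3 - <<'E'
from h import *
from rig import manip
for t in(.86,.76,.66,.56,.46,.36,.26,.16,.1,.05,.02):
    manip.servo_line(*pose(t,t/2,-.001),rate=.08 if t>.15 else .04)
    f=manip.get_contact_force()
    print(t,round(manip.get_width(),4),np.round(f,1),manip.get_time())
    if np.linalg.norm(f)>30 or manip.get_width()<.010: print("stop");break
c=manip.camera("side");cv2.imwrite("pics/s4.png",cv2.resize(c["image"][60:220,290:470,::-1],None,fx=3.5,fy=3.5))
E
```

```text
0.86 0.013 [-3.7  2.2  1.9] 7.25
0.76 0.0132 [-1.7 -0.   0.5] 7.6917
0.66 0.0132 [-2.3 -0.9  0.6] 8.1333
0.56 0.0133 [-2.3 -2.8 -0.6] 8.575
0.46 0.0131 [-0.9 -1.5 -0.4] 9.0167
0.36 0.0133 [ 0.4 -2.9 -2.7] 9.4583
0.26 0.0129 [ 2.3 -2.2 -3. ] 9.9
0.16 0.0132 [ 3.9 -1.1 -2.3] 10.3417
0.1 0.0132 [ 6.6 -0.6 -3.1] 10.8417
0.05 0.0136 [ 8.   0.8 -1.4] 11.2833
0.02 0.0134 [6.  2.1 3.3] 11.6083
```

View pics/s4.png

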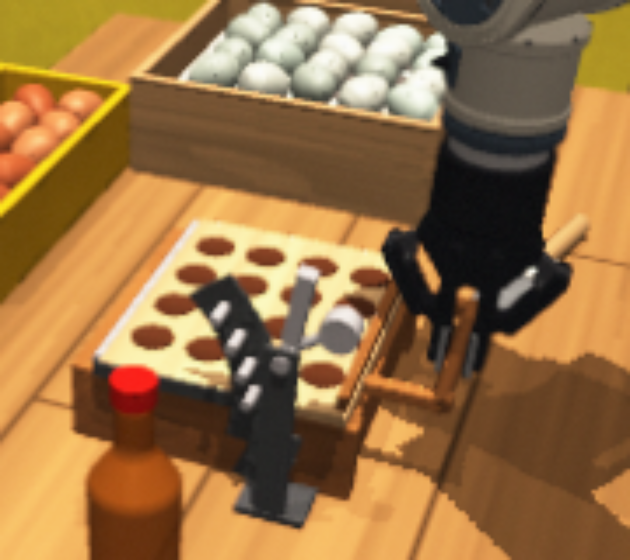

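The board is nearly flat. I'll press down gently until it seats, then let go.

```bash
python3 - <<'E'
from h import *
from rig import manip
for t in(.01,0,-.01,-.02):
    manip.servo_line(*pose(t,0.005,-.001),rate=.02)
    f=manip.get_contact_force()
    print(t,round(manip.get_width(),4),np.round(f,1),np.round(manip.get_position(),4))
    if f[2]>10: break
manip.command_gripper(.04,20)
c=manip.camera("side");cv2.imwrite("pics/s5.png",cv2.resize(c["image"][60:220,290:470,::-1],None,fx=3.5,fy=3.5))
print(manip.get_contact_force(),manip.get_time())
E
```

```text
0.01 0.0131 [ 3.4  3.5 16. ] [ 0.4289 -0.2482  0.0758]
[ 0.11842766 -0.38637688 -0.31808726] 12.35
```

View pics/s5.png

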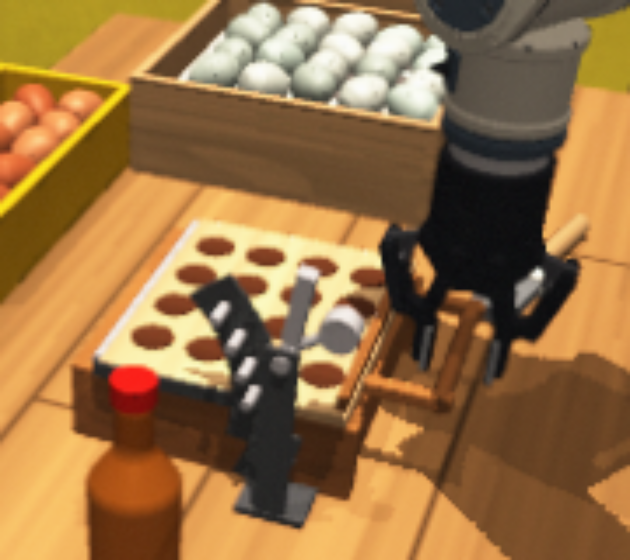

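The rail is free between the open fingers, with tips at (425,360) and (492,375), and the board is flat. Retracting and checking both cameras.

```bash
python3 - <<'E'
from h import *
from rig import manip
manip.servo_line(*pose(.01,.005,.16),rate=.1)
manip.set_joints([-1.151, 0.423, 1.63, -0, 1.089, -0.019])
c=manip.camera("side");a=c["image"][:,:,::-1];cv2.imwrite("pics/s6.png",a)
c=manip.camera("top");b=c["image"][:,:,::-1];cv2.imwrite("pics/t6.png",b)
cv2.imwrite("pics/e.png",cv2.resize(np.hstack([a[90:220,300:440],b[140:270,330:470]]),None,fx=2.8,fy=2.8))
for n,i in(("side",a),("top",b)):
    o=cv2.imread(f"pics/{n}0.png");r=(slice(230,395),slice(170,335)) if n=="side" else (slice(135,230),slice(140,245))
    print(n,"small diff",np.abs(o[r].astype(int)-i[r]).mean())
print(manip.get_contact_force(),manip.get_time())
E
```

```text
side small diff 1.2929905111723294
top small diff 2.668838763575606
[0.24549911 0.65362925 0.02845147] 15.55
```

View pics/e.png

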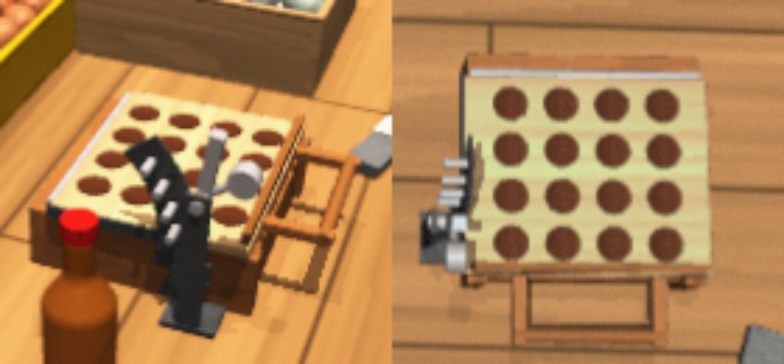

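The board looks flat on the stand, with its rail at about (590,338) in the top half and (340,200) in the side half. I'll triangulate the rail height to confirm.

```bash
python3 - <<'E'
from h import *
d=pickle.load(open("cams.pkl","rb"));t,s=d["top"],d["side"]
zt=lambda x,y:np.array([330+(x-392+.5)/2.8-.5,140+(y+.5)/2.8-.5])
zs=lambda x,y:np.array([300+(x+.5)/2.8-.5,90+(y+.5)/2.8-.5])
for a,b in(((522,338),(329,235)),((658,340),(350,160))): print(tri([t,s],[zt(*a),zs(*b)]))
from rig import manip
manip.sign_off()
E
```

```text
(array([ 0.42472928, -0.18785834,  0.0714185 ]), np.float64(0.17629267249014902))
(array([ 0.42831449, -0.30719422,  0.07503287]), np.float64(1.1468165853637515))
the job is handed in; nothing more can be done
```

The large board now lies flat on its stand, and I have handed the job in. It reported no verdict.

- **What I did:** I found the large rail from the two cameras, with the board propped at about 0.48 rad. I pinched the rail at 22 N and raised it along its arc to a commanded 0.96 rad. The picture showed the pawl thrown clear. I then lowered the board in the grip at about 0.08 m/s (0.04 m/s near the bottom), pressed lightly until it seated (16 N upward on the tool), opened the fingers and drew back to the start pose.
- **Large board:** The two ends of the rail measured 71 and 75 mm above the table, against 70 mm when flat. That is about 0.01–0.02 rad, under the 0.05 limit, though the far end's reading fitted less well (about 1.1 pixels off).
- **Small board:** I did not go near it. Its before-and-after image areas differ only slightly (mean 1.3 and 2.7 grey levels, side and top). I did not measure its rail height directly.
- **Robot:** It was clear of everything, with the tool force reading under 1 N. The clock stood at 15.6 s when I checked, just before handing in.

No checks failed.

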